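Nest the rinsed tapered beaker on the stack without jamming it

TASK

The larger of the two loose white beakers on the draining rack has been rinsed: put it away upside down over the stack of matching beakers, pressing it on lightly until it sits snug with its rim about as far above the next rim as the others in the stack are spaced, so that one hand can pull it off again. Do not drop it on, do not press so hard that it wedges, and leave the stack, the small beaker and the other things where they stand.

Things in the scene. Friction and masses are not known exactly. Their poses are not given: they have to be found in the camera images.
- beaker_mid (a point): Loose tapered beaker of white springy plastic, mouth down on the draining rack, closed end up: 105 mm high, outside 50 mm across at the closed top growing evenly to 78 mm at the mouth (sides lean 7.6 degrees), hollow, wall 2.7 mm, 45 g; grip it across its upper part from above. This point: on its axis half-way up, 52.5 mm below the closed top; z axis up. Yaw is free.
- beaker_rim (a point): The same loose beaker: centre of its mouth, in the plane of the rim's lower edge, 105 mm below the closed top; z axis up. The rim is rolled, 84 mm across, 5 mm high, with a small pouring lip. Its height above stack_rim is the spacing of the rims.
- stack_top (a point): Stack of three beakers of the same size and make as the loose one, already nested mouth down on the rack (one loose piece, 160 g): 137 mm high, rims 16 mm apart. This point: centre of the closed end (50 mm across) of its topmost beaker, 137 mm above its foot; z axis up.
- stack_rim (a point): The stack: centre of its topmost beaker's mouth at the rim's lower edge, 32 mm above its foot; z axis up. A beaker lowered over it (tapers centre it from 10 mm off) first touches at about 20 mm; a beaker merely set down rests at 18 to 19 mm; a slow push of about 6 N takes it to 16 mm (as the others), 10 N to 14.5 mm, 25 N to 12 mm (wedged); it stays where pushed.
- small_mid (a point): A smaller beaker of the same white plastic and shape that does not belong to this stack: mouth down, 78 mm high, 35 mm across at the top and 56 mm (rim 62 mm) at the mouth. It stands farther back on the rack. This point is on its axis half-way up.
- rack: Stainless draining rack of rods (one firm flat surface) lying over the sink, 276 x 415 mm, its top 11.5 mm above the worktop (z = 0.0115); fixed. Origin: below its centre at worktop height. Both loose beakers and the stack stand on it.
- timer: White lab timer lying on the worktop, 68 x 62 x 19 mm; origin at the centre of its underside. To be left alone.
- petri: Petri dish with lid, 59 mm across and 15 mm high, on the worktop beyond the sample cup; origin at the centre of its underside. To be left alone.
- sample_cup: Screw-top sample cup, 58 mm across and 63 mm high, standing on the worktop right of the sink; origin at the centre of its underside. To be left alone.
Things that resemble listed ones, but are neither listed nor needed, are in the scene too. Leave any purple look-alike of the part that bears beaker_mid alone. What is shaped like the part that bears stack_top but yellow is not meant.

How it is judged:
By the outcome, as a careful person would: the job done as asked, in the order asked, and still so for the second after the job is handed in, with the robot touching nothing.
It also fails if it takes over 35 s, if anything falls off the work surface, if the arm or the gripper's body presses on something with over 40 N, if the wrist force passes 120 N, or if a joint passes its speed limit or range.

ROBOT

A 7-joint arm with a two-finger parallel gripper is mounted at the origin on a cart in front of the work surface, level with it; the furniture and walls round the work are solid. World frame = base frame: x ahead of the robot, y to its left, z up, the work surface at z = 0. Lengths are in m, angles in rad, forces in N, time in s.
With the tool pointing down it reaches from about 0.4 to 0.75 m from the base axis. Payload 19.5 kg.
Tool frame: the origin (TCP) lies at the centre of the arm's flange, where the gripper is bolted on; the fingertips stand 173 mm ahead of it and the grasp point (between the pads) lies 155 mm ahead of it; z points along the fingers, y is the line along which they close (so a half turn about z gives the same grasp; the last joint's range is limited). The gripper opens to 85 mm and grips with 20 to 120 N. Pads are 22 mm wide; open, the fingers measure 114 mm over their backs; the gripper's body (76 mm by 85 mm) begins 54 mm behind the grasp point. The pads swing forward as they close: fully open they stand 13 mm farther back than shut.
Start: joints at [-1.201, 0.707, -0.028, 1.485, 0.022, 0.951, -0.075], TCP at [0.23, 0.527, 0.405] pointing down, gripper open.
Joint ranges: [-2.71, 2.71], [-0.32, 2.16], [-1.57, 1.52], [0, 2.45], [-1.46, 4.6], [0, 2.02], [-2.83, 2.83]. Speed limits (rad/s): [1.89, 1.89, 2.57, 2.57, 3.01, 3.01, 3.01].

INTERFACE

Orientations are given as [roll, pitch, yaw] about the fixed x, y, z axes, in that order (R = Rz(yaw) Ry(pitch) Rx(roll)).
In Python, from rig import readout, vision, sign_off gives the robot as it stands. The module is installed in compiled form; this text tells all that it offers.
- The arm moves only by the tool send_rows, never from a script. Its argument "deltas" is a list of rows, each a list of 6 numbers: the shift along the tool's x, y, z each as a share of 800 mm, from -1 to 1, then the turn, a rotation vector about the tool's x, y, z each as a share of pi rad, from -1 to 1. A call has 1 to 12 rows; each row shifts and turns the commanded pose from where the row before left it, along the tool's axes as they then stand; what a row does not reach is not made up. A row lasts 1/10 s, in which the tool goes at most 50 mm and 8.59 degrees, less where a joint would pass 70% of its speed; a pose out of reach is approached as far as the arm can. A call with a number of a shift or a turn outside -1 to 1 is refused whole. A call with a gripper value outside its range is refused whole. "hand" is the opening, from 0 (shut) to 1 (fully open), set as the call begins (left out, the last holds). The fingers move at their own pace and stop on an object; "newtons" is the grip in N (left out, the last holds). Time passes only in rows, so rows that do not move let the fingers close. It gives the time, the measured TCP pose, the force, the opening and the grip force at its end, in the units of the state.
- readout.read_state(): the state, without advancing time (a new reading comes with each control period).
- vision.grab_frame(name): name is "scene" or "top" or "wrist"; returns a dict with "color" (400x640x3 uint8, red, green, blue), "K" (3x3 intrinsics, pixels), "world_to_cam" (4x4, takes a point from world to camera coordinates); the wrist camera has in their place "tool_from_camera" (4x4, takes a point from camera to tool coordinates, whose origin is the TCP and whose axes are the flange's). Camera axes: x right, y down, z forward; pixel columns grow to the right and rows downward; lengths in m; the calibration is good to about 2 mm. A picture is of the moment at which its call begins: read the wrist's pose just before it. There is no depth.
- sign_off(): hands the job in; it is judged then, once.
The state is a dict: "t": time; "joints": joint angles; "joint_vel": joint speeds; "joint_torque": joint torques, N m; "tcp_pos": TCP position; "tcp_rot": TCP orientation; "force": force on the tool from outside, world axes, zero at the start; "wrist_torque": the same for the moment, N m; "grip_width": opening from 0.0 (shut) to 1.0 (fully open); "grip_force": force on a finger pad.
Only numpy, scipy, OpenCV 4.12 (cv2) and the standard library are available. Lean on these libraries where they do the work, as an engineer would, in place of code of your own. Each camera call takes 0.05 s, during which the arm holds its last target. There are 200 camera calls.

## Working session

There is one attempt and no reset: what is moved stays moved. The work goes in short steps, Python scripts to look and compute and a tool call to move; the robot and the scene stay as the last step left them, time stands still between calls to the robot, and variables do not carry over. Pictures are saved under pics/ and viewed, at most 10 in all, crops included, and the job is handed in when it is done.

Besides the shell and the picture viewer there is one more tool, called after "Request:" by a JSON object that holds its "fn" and its "kwargs", one argument or row to a line. send_rows: Moves the arm, as the interface text tells. Its arguments: {"type":"object","properties":{"deltas":{"type":"array","items":{"type":"array","items":{"type":"number","minimum":-1,"maximum":1}}},"hand":{"type":"number"},"newtons":{"type":"number"}},"required":["deltas"]}

```bash
mkdir -p pics
cat > h.py <<'E'
import numpy as np,cv2
from rig import readout,vision
def save(n,f):
    d=vision.grab_frame(n); cv2.imwrite(f,d['color'][:,:,::-1]); return d
E
python3 - <<'E'
from h import *
import pickle
for n in('scene','top'):
    d=save(n,f'pics/{n}0.png');pickle.dump(d,open(n+'.pkl','wb'));print(n,d['K'],d['world_to_cam'].round(3))
s=readout.read_state();print(s)
E
```

```text
scene [[468.10568178   0.         316.04450086]
 [  0.         468.10568178 203.13461988]
 [  0.           0.           1.        ]] [[-0.692 -0.721  0.019  0.461]
 [-0.503  0.463 -0.729  0.265]
 [ 0.517 -0.515 -0.684  1.496]
 [ 0.     0.     0.     1.   ]]
top [[397.68012832   0.         326.85862702]
 [  0.         397.68012832 197.68665618]
 [  0.           0.           1.        ]] [[-0.025 -0.999  0.023  0.143]
 [-0.993  0.022 -0.115  0.496]
 [ 0.114 -0.026 -0.993  1.404]
 [ 0.     0.     0.     1.   ]]
{'t': 0.1, 'joints': array([-1.20070898,  0.70703531, -0.02762703,  1.48494414,  0.02202734,
        0.95086755, -0.07551565]), 'joint_vel': array([-0.00103648, -0.00200346, -0.0019023 ,  0.00039019, -0.0006366 ,
       -0.00033095,  0.00085441]), 'joint_torque': array([ 1.20937646e-03, -8.84278822e+01,  1.23619661e+00, -2.36451262e+01,
        1.70229032e-02,  5.05642893e-03,  1.14279637e-04]), 'tcp_pos': array([0.23011275, 0.52688249, 0.40427908]), 'tcp_rot': array([-3.14064250e+00,  4.29086026e-05,  2.72981233e+00]), 'force': array([-0.74618742,  0.53369055,  0.23644463]), 'wrist_torque': array([-0.03425267,  0.03394362,  0.01243443]), 'grip_force': 0.0, 'grip_width': 0.9988195666370755}
```

View pics/scene0.png

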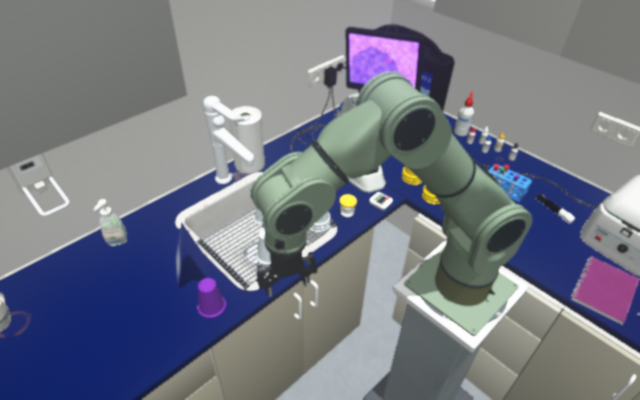

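View pics/top0.png

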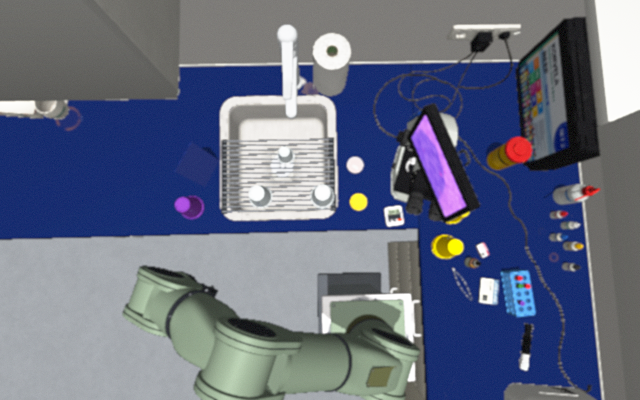

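The top view shows two large white beakers at about (258,193) and (322,195), and the small one at (285,155). The scene view is blocked by the arm. I'll enlarge the top view to tell the stack from the loose beaker.

Run:
```python
from h import *
import pickle
d=pickle.load(open('top.pkl','rb'));c=d['color'][135:225,215:345,::-1]
a=cv2.resize(c,None,fx=6,fy=6,interpolation=cv2.INTER_CUBIC)
cv2.imwrite('pics/topc.png',a)
def ray(d,u,v,z):
    M=d['world_to_cam'];R=M[:3,:3];C=-R.T@M[:3,3];r=R.T@np.linalg.solve(d['K'],[u,v,1]);return C+r*(z-C[2])/r[2]
for p in((258,193),(322,195),(285,155)):
    for z in(.0115,.1165,.1485):print(p,z,ray(d,*p,z).round(3))
w=vision.grab_frame('wrist');print(w['tool_from_camera'].round(3),w['K'].round(1))
```

```text
(258, 193) 0.0115 [0.524 0.38  0.012]
(258, 193) 0.1165 [0.51  0.365 0.117]
(258, 193) 0.1485 [0.506 0.36  0.149]
(322, 195) 0.0115 [0.511 0.148 0.012]
(322, 195) 0.1165 [0.499 0.15  0.117]
(322, 195) 0.1485 [0.495 0.15  0.149]
(285, 155) 0.0115 [0.662 0.281 0.012]
(285, 155) 0.1165 [0.639 0.273 0.117]
(285, 155) 0.1485 [0.631 0.27  0.149]
[[ 0.001 -0.954 -0.3    0.076]
 [ 1.     0.001  0.    -0.   ]
 [ 0.    -0.3    0.954  0.031]
 [ 0.     0.     0.     1.   ]] [[309.2   0.  318.3]
 [  0.  309.2 200.2]
 [  0.    0.    1. ]]
```

View pics/topc.png

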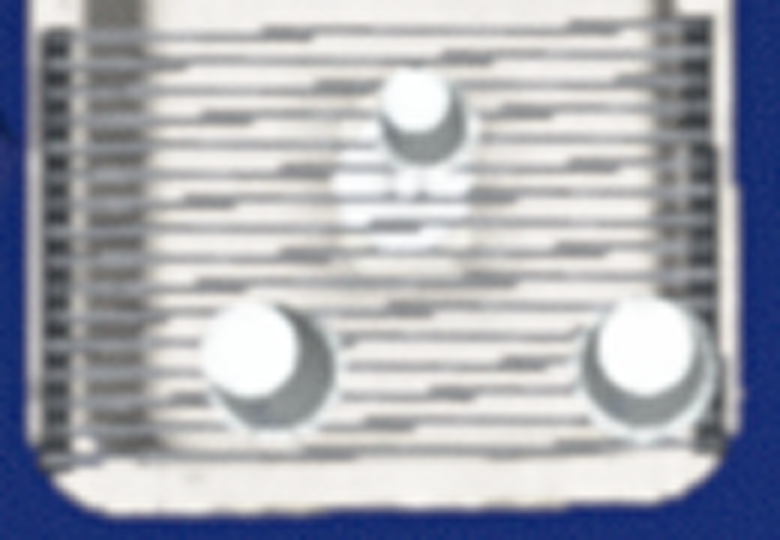

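The left beaker shows a larger top-to-foot offset, so it is probably the stack (top at about (256.5,193)); the right one's top is at about (322.7,193). I'll confirm this with the wrist camera from two places.

Request:
{"fn": "send_rows", "kwargs": {
  "deltas": [
    [-0.049,-0.023,0,0,0,0],
    [-0.049,-0.023,0,0,0,0],
    [-0.049,-0.023,0,0,0,0],
    [-0.049,-0.023,0,0,0,0],
    [-0.049,-0.023,0,0,0,0],
    [-0.049,-0.023,0,0,0,0],
    [-0.049,-0.023,0,0,0,0],
    [0,0,0,0,0,-0.0437],
    [0,0,0,0,0,-0.0437],
    [0,0,0,0,0,-0.0437],
    [0,0,0,0,0,0],
    [0,0,0,0,0,0]
  ],
  "hand": 1,
  "newtons": 20
}}

```text
t: 1.35
tcp_pos: [0.4301, 0.2989, 0.4046]
tcp_rot: [-3.141, -0.0, 3.137]
force: [0.1, 0.3, -0.7]
grip_width: 1.001
grip_force: 0.0
```

```bash
cat >> h.py <<'E'
import pickle
from scipy.spatial.transform import Rotation as Ro
def wrist(f):
    s=readout.read_state();d=save('wrist',f);T=np.eye(4);T[:3,:3]=Ro.from_euler('xyz',s['tcp_rot']).as_matrix();T[:3,3]=s['tcp_pos']
    d['world_to_cam']=np.linalg.inv(T@d['tool_from_camera']);pickle.dump(d,open(f[:-3]+'pkl','wb'));print(s['t'],s['tcp_pos'],s['tcp_rot'],s['force']);return d
def cray(d,u,v):
    M=d['world_to_cam'];R=M[:3,:3];r=R.T@np.linalg.solve(d['K'],[u,v,1]);return -R.T@M[:3,3],r/np.linalg.norm(r)
def tri(*obs):
    A=np.zeros((3,3));b=np.zeros(3);L=[]
    for d,u,v in obs:
        C,r=cray(d,u,v);P=np.eye(3)-np.outer(r,r);A+=P;b+=P@C;L.append((P,C))
    X=np.linalg.solve(A,b);return X,[np.linalg.norm(P@(X-C)) for P,C in L]
def plane(d,u,v,z):
    C,r=cray(d,u,v);return C+r*(z-C[2])/r[2]
E
python3 -c "
from h import *
wrist('pics/w1.png')"
```

```text
1.35 [0.43010942 0.29894271 0.40460187] [-3.14148120e+00 -3.00450095e-04  3.13719491e+00] [ 0.06833249  0.34739744 -0.69625294]
```

View pics/w1.png

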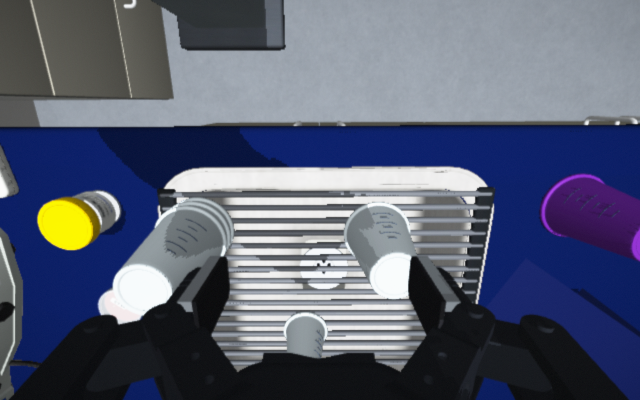

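The wrist view settles it, and my guess was the wrong way round. The object with three rims (top near (143,289), y≈0.15) is the stack. The single beaker at (391,276), y≈0.365, is the loose one. The small beaker is at (305,325).

```bash
cat >> h.py <<'E'
def disc(d,u,v,thr,r=45):
    g=d['color'].min(2);h,w=g.shape;m=(g>thr).astype(np.uint8)
    k=np.zeros_like(m);cv2.circle(k,(int(u),int(v)),r,1,-1);m&=k
    n,l,st,c=cv2.connectedComponentsWithStats(m,connectivity=4);i=l[int(v),int(u)]
    cs=max(cv2.findContours((l==i).astype(np.uint8),0,1)[0],key=len);hull=cv2.convexHull(cs)
    return cv2.fitEllipse(hull),st[i]
E
python3 - <<'E'
from h import *
t=pickle.load(open('top.pkl','rb'));w=pickle.load(open('pics/w1.pkl','rb'))
for nm,pt,pw in(('stack',(322,192),(143,289)),('loose',(256,193),(391,276))):
    for th in(215,230,245):
        try:
            a,sa=disc(t,*pt,th,12);b,sb=disc(w,*pw,th);X,e=tri((t,*a[0]),(w,*b[0]))
            print(nm,th,np.round(a[0]+a[1],1),np.round(b[0]+b[1],1),b[2],sb,X.round(4),np.round(e,4))
        except Exception as ex:print(nm,th,ex)
E
```

```text
stack 215 [320.9 190.8  15.6  19.4] [134.6 293.1  53.9  71.5] 71.31949615478516 [ 100  265   72   58 2706] [0.5043 0.151  0.1562] [0.0042 0.0042]
stack 230 [320.9 190.9  14.3  19. ] [136.1 292.7  53.5  68. ] 73.825927734375 [ 105  265   67   56 2522] [0.5044 0.1514 0.1553] [0.0039 0.0039]
stack 245 [322.  192.2  13.5  14. ] [142.9 289.4  37.   47.2] 110.72504425048828 [ 120  270   47   39 1351] [0.5041 0.1497 0.1463] [0.0003 0.0003]
loose 215 [254.9 191.5  17.5  23.2] [385.8 278.1  45.6  81.9] 77.453369140625 [ 347  253   64   46 1676] [0.5177 0.3708 0.1061] [0.006 0.006]
loose 230 [254.2 191.7  15.7  19.1] [389.5 278.9  43.2  66.2] 57.25299835205078 [ 359  253   52   46 1522] [0.5169 0.3732 0.109 ] [0.0054 0.0054]
loose 245 [255.9 192.7  13.5  14. ] [394.5 275.7  35.3  38.6] 65.99352264404297 [376 258  33  36 968] [0.5119 0.3719 0.1124] [0.0004 0.0004]
```

Request:
{"fn": "send_rows", "kwargs": {
  "deltas": [
    [-0.034,0.03,0.018,0,0,0],
    [-0.034,0.03,0.018,0,0,0],
    [-0.034,0.03,0.018,0,0,0],
    [0,0,0,0,0,0],
    [0,0,0,0,0,0]
  ]
}}

```text
t: 1.9
tcp_pos: [0.5114, 0.3713, 0.3607]
tcp_rot: [-3.141, -0.001, 3.14]
force: [-0.1, 0.0, 0.8]
grip_width: 1.004
grip_force: 0.0
```

Run:
```python
from h import *
t=pickle.load(open('top.pkl','rb'));w=pickle.load(open('pics/w1.pkl','rb'));d=wrist('pics/w2.png')
p=d['world_to_cam']@[.512,.37,.1165,1];q=d['K']@p[:3];q=q[:2]/q[2];print(q)
a,_=disc(t,256,193,245,12);b,_=disc(w,394,276,245)
for th in(215,230,245):
    c,s=disc(d,*q,th,70);X,e=tri((t,*a[0]),(d,*c[0]));Y,f=tri((t,*a[0]),(w,*b[0]),(d,*c[0]))
    print(th,np.round(c[0]+c[1],1),s,X.round(4),np.round(e,4),Y.round(4),np.round(f,4),plane(d,*c[0],.1165))
```

```text
1.9 [0.51137868 0.3713069  0.36072871] [-3.14066528e+00 -9.79652619e-04  3.13993393e+00] [-0.05775657  0.02963151  0.77408897]
[317.26171682 213.51341105]Traceback (most recent call last):
  File "<stdin>", line 6, in <module>
  File "h.py", line 24, in disc
    return cv2.fitEllipse(hull),st[i]
           ~~~~~~~~~~~~~~^^^^^^
cv2.error: OpenCV(4.12.0) /io/opencv/modules/imgproc/src/shapedescr.cpp:361: error: (-201:Incorrect size of input array) There should be at least 5 points to fit the ellipse in function 'fitEllipseNoDirect'
```

View pics/w2.png

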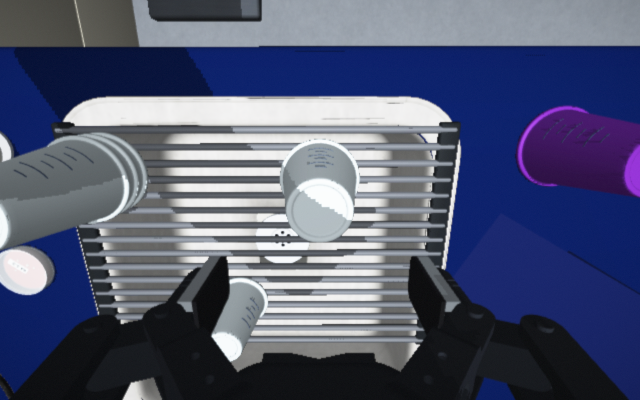

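The wrist view shows the loose beaker's closed top around (323,210), with the arm's shadow splitting it. I'll zoom in and fit the outline.

Run:
```python
from h import *
d=pickle.load(open('pics/w2.pkl','rb'));c=d['color'][130:250,270:370]
a=cv2.resize(c[:,:,::-1],None,fx=5,fy=5,interpolation=cv2.INTER_CUBIC);cv2.imwrite('pics/w2c.png',a)
h=cv2.HoughCircles(cv2.cvtColor(c,7),cv2.HOUGH_GRADIENT,1,5,param1=120,param2=12,minRadius=28,maxRadius=38)
print(None if h is None else (h[0][:6]+[270,130,0]).round(1))
```

```text
[[319.5 180.5  37.4]
 [318.5 210.5  33. ]
 [319.5 205.5  36.3]
 [319.5 215.5  37.4]
 [324.5 207.5  31.9]
 [320.5 175.5  36.3]]
```

View pics/w2c.png

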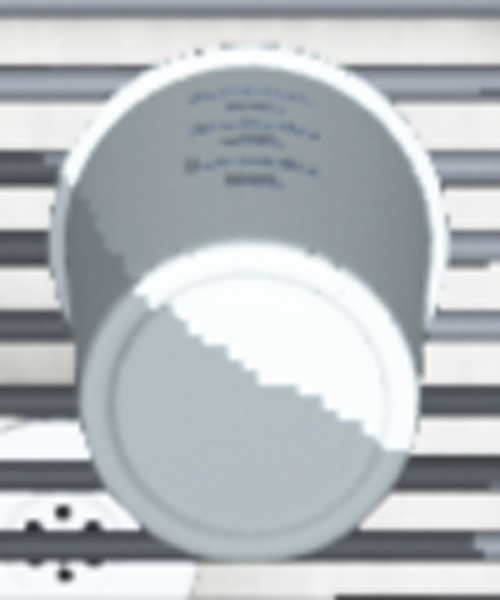

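The top disc spans 82–420 by 240–562 in the crop, so its centre is at (320.2,210.2) in the picture. The rim's centre column is 319.7.

Run:
```python
from h import *
t=pickle.load(open('top.pkl','rb'));w=pickle.load(open('pics/w1.pkl','rb'));d=pickle.load(open('pics/w2.pkl','rb'))
a,_=disc(t,256,193,245,12);a=a[0]
print(plane(d,320.2,210.2,.1165),tri((t,*a),(d,320.2,210.2)),plane(w,391,276,.1165),plane(t,*a,.1165))
print(tri((t,256.4,193),(w,391.3,276),(d,320.2,210.2)), 320.2)
```

```text
[0.50942636 0.37215347 0.1165    ] (array([0.51201203, 0.37243843, 0.10964078]), [np.float64(0.0003068745837814476), np.float64(0.0003068745837814163)]) [0.50979265 0.36704522 0.1165    ] [0.51128671 0.37165143 0.1165    ]
(array([0.51166067, 0.37056358, 0.11136583]), [np.float64(0.0008039016738442781), np.float64(0.0022385234175002224), np.float64(0.0016697218562782058)]) 320.2
```

Request:
{"fn": "send_rows", "kwargs": {
  "deltas": [
    [0,0.001,0.045,0,0,0],
    [0,0,0.045,0,0,0],
    [0,0,0.032,0,0,0],
    [0,0,0.021,0,0,0],
    [0,0,0,0,0,0],
    [0,0,0,0,0,0]
  ]
}}

```text
t: 2.55
tcp_pos: [0.5116, 0.3718, 0.2484]
tcp_rot: [3.141, 0.001, 3.141]
force: [-0.3, 0.2, 0.8]
grip_width: 0.995
grip_force: 0.0
```

Request:
{"fn": "send_rows", "kwargs": {
  "deltas": [
    [0,0,0,0,0,0],
    [0,0,0,0,0,0],
    [0,0,0,0,0,0],
    [0,0,0,0,0,0],
    [0,0,0,0,0,0],
    [0,0,0,0,0,0],
    [0,0,0,0,0,0],
    [0,0,0,0,0,0]
  ],
  "hand": 0,
  "newtons": 25
}}

```text
t: 3.35
tcp_pos: [0.5118, 0.3719, 0.2487]
tcp_rot: [3.141, 0.001, 3.141]
force: [-3.0, -2.8, 14.6]
grip_width: 0.676
grip_force: 24.4
```

```bash
python3 -c "
from h import *
s=readout.read_state();print(s)
wrist('pics/w3.png')"
```

```text
{'t': 3.35, 'joints': array([-0.60301231,  0.99272968, -0.16742503,  1.40624737,  0.20506284,
        0.75803447,  0.72582828]), 'joint_vel': array([-1.99034871e-04, -1.83221117e-03,  1.00843990e-04, -6.74551296e-04,
       -3.51934792e-03, -5.32166659e-04, -2.36547119e-05]), 'joint_torque': array([-4.20052763e-01, -9.48315883e+01, -1.90775536e+00, -1.87384236e+01,
       -4.41912026e-02, -1.23782102e+00, -2.86568381e-02]), 'tcp_pos': array([0.51183962, 0.37185554, 0.24865242]), 'tcp_rot': array([3.14090336e+00, 1.49817929e-03, 3.14140128e+00]), 'force': array([-2.99905055, -2.76541367, 14.57754588]), 'wrist_torque': array([-0.66314861,  0.58215172,  0.0433109 ]), 'grip_force': 24.435754154983442, 'grip_width': 0.6757380449175013}
3.35 [0.51183962 0.37185554 0.24865242] [3.14090336e+00 1.49817929e-03 3.14140128e+00] [-2.99905055 -2.76541367 14.57754588]
```

View pics/w3.png

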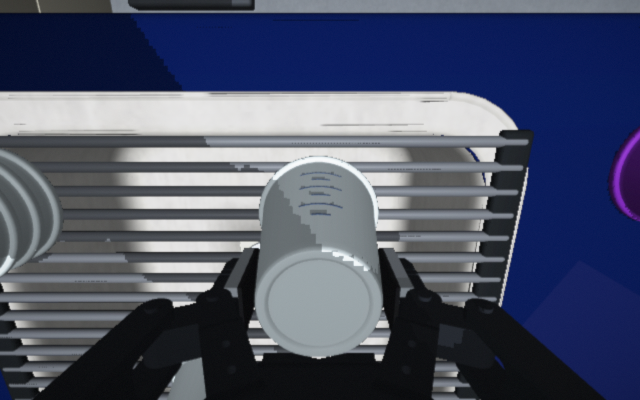

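The grip is on: the beaker sits centred between the pads (top at about (318,303)) at a width of 0.676. The pads press it down on the rack with about 15 N, which should go when I lift.

Request:
{"fn": "send_rows", "kwargs": {
  "deltas": [
    [0,0,-0.01,0,0,0],
    [0,0,-0.025,0,0,0],
    [0,0,-0.04,0,0,0],
    [0,0,-0.045,0,0,0],
    [0,0,-0.045,0,0,0],
    [0,0,-0.035,0,0,0],
    [0,0,0,0,0,0],
    [0,0,0,0,0,0]
  ]
}}

```text
t: 4.2
tcp_pos: [0.5115, 0.3717, 0.4077]
tcp_rot: [3.141, 0.001, 3.142]
force: [-0.7, -0.3, -0.8]
grip_width: 0.677
grip_force: 26.7
```

Request:
{"fn": "send_rows", "kwargs": {
  "deltas": [
    [0.001,-0.025,0,0,0,0],
    [0.001,-0.04,0,0,0,0],
    [0.001,-0.045,0,0,0,0],
    [0.002,-0.045,0,0,0,0],
    [0.001,-0.045,0,0,0,0],
    [0.001,-0.04,0,0,0,0],
    [0.001,-0.025,0,0,0,0],
    [0.001,-0.013,0,0,0,0],
    [0,0,0,0,0,0],
    [0,0,0,0,0,0],
    [0,0,0,0,0,0]
  ]
}}

```text
t: 5.3
tcp_pos: [0.5044, 0.1506, 0.4069]
tcp_rot: [3.141, -0.0, -3.14]
force: [-0.8, 0.2, -0.2]
grip_width: 0.675
grip_force: 26.7
```

```bash
python3 -c "
from h import *
wrist('pics/w4.png')
d=save('top','pics/t4.png');pickle.dump(d,open('pics/t4.pkl','wb'))
e=save('scene','pics/s4.png');pickle.dump(e,open('pics/s4.pkl','wb'))
a=cv2.resize(e['color'][150:310,200:400,::-1],None,fx=4,fy=3.7);w=cv2.imread('pics/w4.png')[100:400,160:480]
b=cv2.resize(e['color'][170:300,220:350,::-1],(300,300),interpolation=2)
cv2.imwrite('pics/m4.png',np.hstack([w,b]))"
```

```text
5.3 [0.50435192 0.15064525 0.40689746] [ 3.14119979e+00 -3.34623620e-04 -3.14003024e+00] [-0.80336419  0.17782292 -0.15241645]
```

View pics/m4.png

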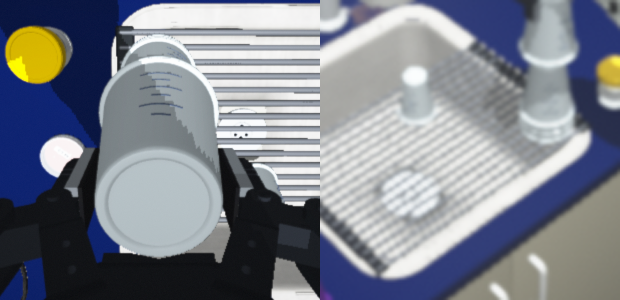

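Request:
{"fn": "send_rows", "kwargs": {
  "deltas": [
    [0,0,0.015,0,0,0],
    [0,0,0.03,0,0,0],
    [0,0,0.03,0,0,0],
    [0,0,0.022,0,0,0],
    [0,0,0.013,0,0,0],
    [0,0,0.008,0,0,0],
    [0,0,0,0,0,0],
    [0,0,0,0,0,0],
    [0,0,0,0,0,0]
  ]
}}

```text
t: 6.35
tcp_pos: [0.5046, 0.1495, 0.3134]
tcp_rot: [3.141, 0.001, 3.142]
force: [0.4, 0.4, 1.0]
grip_width: 0.679
grip_force: 26.7
```

Request:
{"fn": "send_rows", "kwargs": {
  "deltas": [
    [0,0,0.0025,0,0,0],
    [0,0,0.0025,0,0,0],
    [0,0,0.0025,0,0,0],
    [0,0,0,0,0,0],
    [0,0,0,0,0,0],
    [0,0,0,0,0,0]
  ]
}}

```text
t: 6.95
tcp_pos: [0.5044, 0.1495, 0.3067]
tcp_rot: [-3.141, 0.0, -3.141]
force: [0.8, 0.4, -0.2]
grip_width: 0.678
grip_force: 26.7
```

Request:
{"fn": "send_rows", "kwargs": {
  "deltas": [
    [0,0,0.0012,0,0,0],
    [0,0,0.0012,0,0,0],
    [0,0,0.0012,0,0,0],
    [0,0,0.0012,0,0,0],
    [0,0,0.0012,0,0,0],
    [0,0,0,0,0,0],
    [0,0,0,0,0,0],
    [0,0,0,0,0,0]
  ]
}}

```text
t: 7.75
tcp_pos: [0.5044, 0.1494, 0.3019]
tcp_rot: [-3.141, -0.0, -3.142]
force: [1.3, 1.0, -0.7]
grip_width: 0.678
grip_force: 26.8
```

Request:
{"fn": "send_rows", "kwargs": {
  "deltas": [
    [0,0,0.0006,0,0,0],
    [0,0,0.0006,0,0,0],
    [0,0,0.0006,0,0,0],
    [0,0,0,0,0,0],
    [0,0,0,0,0,0],
    [0,0,0,0,0,0]
  ]
}}

```text
t: 8.35
tcp_pos: [0.5045, 0.1495, 0.3005]
tcp_rot: [-3.142, -0.0, -3.142]
force: [-0.6, 1.2, 0.1]
grip_width: 0.681
grip_force: 26.9
```

Request:
{"fn": "send_rows", "kwargs": {
  "deltas": [
    [0,0,0.0006,0,0,0],
    [0,0,0.0006,0,0,0],
    [0,0,0,0,0,0],
    [0,0,0,0,0,0],
    [0,0,0,0,0,0]
  ]
}}

```text
t: 8.85
tcp_pos: [0.5044, 0.1495, 0.2995]
tcp_rot: [-3.142, -0.0, -3.142]
force: [0.6, 1.8, 2.3]
grip_width: 0.676
grip_force: 27.1
```

Request:
{"fn": "send_rows", "kwargs": {
  "deltas": [
    [0,0,0.0006,0,0,0],
    [0,0,0.0006,0,0,0],
    [0,0,0,0,0,0],
    [0,0,0,0,0,0],
    [0,0,0,0,0,0]
  ]
}}

```text
t: 9.35
tcp_pos: [0.5045, 0.1495, 0.2985]
tcp_rot: [-3.142, 0.0, -3.142]
force: [1.4, 2.5, 4.2]
grip_width: 0.676
grip_force: 27.3
```

Request:
{"fn": "send_rows", "kwargs": {
  "deltas": [
    [0,0,0.0006,0,0,0],
    [0,0,0.0004,0,0,0],
    [0,0,0,0,0,0],
    [0,0,0,0,0,0],
    [0,0,0,0,0,0],
    [0,0,0,0,0,0]
  ]
}}

```text
t: 9.95
tcp_pos: [0.5045, 0.1495, 0.2978]
tcp_rot: [3.141, 0.0, -3.141]
force: [0.8, 2.6, 6.6]
grip_width: 0.676
grip_force: 27.6
```

```bash
python3 -c "
from h import *
F=[];Z=[]
for i in range(6):
    d=vision.grab_frame('scene');s=readout.read_state();F.append(s['force']);Z.append(s['tcp_pos'][2])
print(s['t'],np.mean(F,0),np.std(F,0),np.mean(Z),s['grip_width'])
pickle.dump(d,open('pics/s5.pkl','wb'))
M=d['world_to_cam']
for z in(.0115,.0435,.0595,.1645):
    q=d['K']@(M@[.504,.15,z,1])[:3];print(z,q[:2]/q[2])
"
```

```text
10.25 [1.62228228 2.93922023 5.58698447] [0.24741638 0.22830699 0.12549239] 0.29785974517998554 0.6782565102843141
0.0115 [317.08596426 223.47073151]
0.0435 [317.27397007 217.11752756]
0.0595 [317.36985555 213.87730832]
0.1645 [318.03232662 191.49069139]
```

Request:
{"fn": "send_rows", "kwargs": {
  "deltas": [
    [0,0,0.0005,0,0,0],
    [0,0,0,0,0,0],
    [0,0,0,0,0,0],
    [0,0,0,0,0,0]
  ]
}}

```text
t: 10.65
tcp_pos: [0.5046, 0.1496, 0.2975]
tcp_rot: [3.141, 0.001, -3.141]
force: [1.7, 4.3, 5.4]
grip_width: 0.674
grip_force: 27.7
```

```bash
python3 -c "
from h import *
F=[];Z=[]
for i in range(6):
    d=vision.grab_frame('scene');s=readout.read_state();F.append(s['force']);Z.append(s['tcp_pos'][2])
print(s['t'],np.mean(F,0),np.std(F,0),np.mean(Z),s['grip_width'])
d=wrist('pics/w5.png')
c=d['color'][60:300,200:440,::-1];cv2.imwrite('pics/w5c.png',cv2.resize(c,(600,600),interpolation=2))
"
```

```text
10.95 [1.21001701 3.72849891 6.36967515] [0.43797656 0.27587768 0.69797447] 0.29751496082670476 0.675634858987525
10.95 [0.50455473 0.14961111 0.29752547] [ 3.14127187e+00  6.06128562e-04 -3.14143168e+00] [1.88282766 3.3804213  7.23505077]
```

View pics/w5c.png

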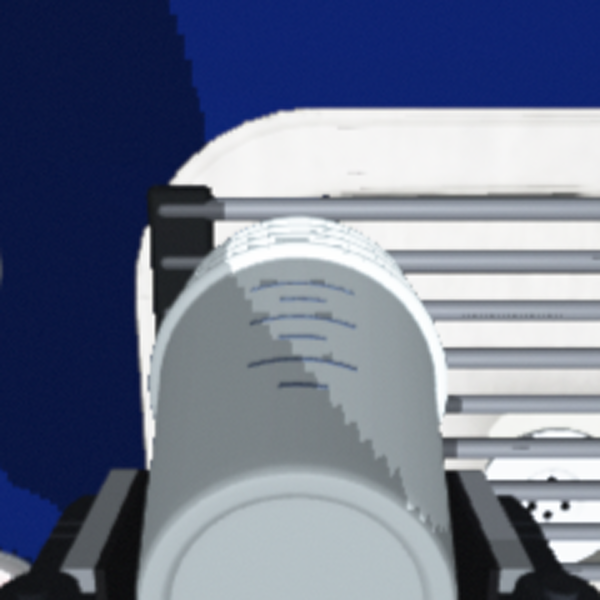

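The beaker is nested evenly, with all four rims concentric near crop column 300 (rows 220–270), at about 6 N of push. I'll release it and back off to measure the spacing.

Request:
{"fn": "send_rows", "kwargs": {
  "deltas": [
    [0,0,0,0,0,0],
    [0,0,0,0,0,0],
    [0,0,0,0,0,0],
    [0,0,0,0,0,0],
    [0,0,0,0,0,0],
    [0,0,0,0,0,0],
    [0,0,0,0,0,0]
  ],
  "hand": 1
}}

```text
t: 11.7
tcp_pos: [0.5045, 0.1494, 0.2973]
tcp_rot: [-3.141, -0.0, -3.142]
force: [0.5, 1.0, -0.5]
grip_width: 0.996
grip_force: 0.0
```

Request:
{"fn": "send_rows", "kwargs": {
  "deltas": [
    [0,0,-0.02,0,0,0],
    [0,0,-0.04,0,0,0],
    [0,0,-0.045,0,0,0],
    [0.03,0.03,-0.02,0,0,0],
    [0.04,0.04,0,0,0,0],
    [0.04,0.04,0,0,0,0],
    [0.03,0.02,0,0,0,0],
    [0,0,0,0,0,0],
    [0,0,0,0,0,0]
  ]
}}

```text
t: 12.6
tcp_pos: [0.3924, 0.2536, 0.3975]
tcp_rot: [-3.141, 0.0, -3.141]
force: [0.9, -1.0, 0.8]
grip_width: 1.0
grip_force: 0.0
```

```bash
python3 -c "
from h import *
d=wrist('pics/w6.png')
for z in(.0115,.0435,.0595,.1645):
    q=d['K']@(d['world_to_cam']@[.504,.15,z,1])[:3];print(z,q[:2]/q[2])
w=d['color'][:,:,::-1];e=vision.grab_frame('scene');pickle.dump(e,open('pics/s6.pkl','wb'))
b=cv2.resize(e['color'][170:240,280:350,::-1],(400,400),interpolation=2)
q=d['K']@(d['world_to_cam']@[.504,.15,.06,1])[:3];u,v=(q[:2]/q[2]).astype(int);u=np.clip(u,70,570);v=np.clip(v,70,330);print(u,v)
c=cv2.resize(w[v-70:v+70,u-70:u+70],(400,400),interpolation=2)
cv2.imwrite('pics/m6.png',np.hstack([c,b]))
"
```

```text
12.6 [0.39236981 0.25359251 0.39747281] [-3.14137135e+00  3.02752673e-04 -3.14068792e+00] [ 0.87962737 -1.01443024  0.81429467]
0.0115 [237.45113791 256.97829182]
0.0435 [230.67606478 269.87425609]
0.0595 [226.84482335 277.16680504]
0.1645 [190.06686483 347.1715458 ]
226 277
```

View pics/m6.png

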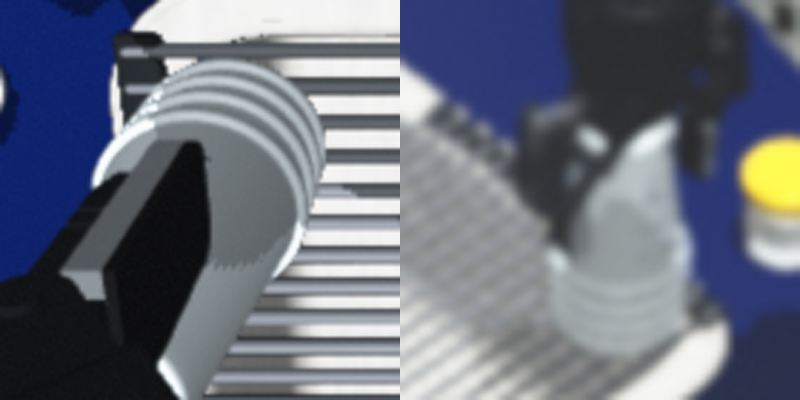

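Four evenly stacked rims are visible around crop (220,60–150), and the finger hides only the upper body. I'll measure the spacing numerically, sampling the picture along vertical lines on the rim cylinder (84 mm across).

```bash
cat > prof.py <<'E'
from h import *
from scipy.signal import find_peaks
def prof(d,ax=(.504,.15)):
    g=cv2.cvtColor(d['color'],7).astype(np.float32);M=d['world_to_cam'];C=-M[:3,:3].T@M[:3,3]
    z=np.arange(0,.085,.0005);a0=np.arctan2(C[1]-ax[1],C[0]-ax[0])
    for da in(-.6,-.4,-.2,0,.2,.4,.6):
        a=a0+da;P=np.stack([ax[0]+.042*np.cos(a)+0*z,ax[1]+.042*np.sin(a)+0*z,z,1+0*z])
        q=d['K']@(M@P)[:3];q=(q[:2]/q[2]).astype(np.float32)
        v=cv2.remap(g,q[0][None],q[1][None],cv2.INTER_CUBIC)[0]
        lo=find_peaks(-v,prominence=8)[0];hi=find_peaks(v,prominence=8)[0]
        print(da,'dark',(z[lo]*1e3).round(1),'light',(z[hi]*1e3).round(1))
E
python3 -c "
from prof import *
prof(pickle.load(open('pics/w6.pkl','rb')))"
```

```text
-0.6 dark [16.5 30.  46.  62.5] light [ 5.5 22.  38.  53.5 70.5]
-0.4 dark [29. 45. 62.] light [21.  37.  52.5 69.5]
-0.2 dark [12.5 28.5 44.5 61.5] light [20.5 36.5 52.  69. ]
0 dark [13.5 28.  44.5 61.5] light [ 5.  20.5 36.  52.  69. ]
0.2 dark [ 7.  28.5 44.  61. ] light [19.5 36.  51.5 68.5]
0.4 dark [ 9.  28.5 44.5 61.5] light [ 4.  20.5 36.  52.  69. ]
0.6 dark [ 9.  29.  44.5 61. ] light [ 4.  20.5 36.5 52.5 69. ]
```

The rims are at 20.5, 36.3, 52 and 69 mm, so the new one is spaced about 17 mm against 16 mm for the others. That agrees with the height from the arm. A slightly fuller push of about 6 N with shut fingers on the closed end should seat it.

Request:
{"fn": "send_rows", "kwargs": {
  "deltas": [
    [-0.02,-0.02,0,0,0,0],
    [-0.035,-0.032,0,0,0,0],
    [-0.035,-0.032,0,0,0,0],
    [-0.03,-0.028,0,0,0,0],
    [-0.0195,-0.0175,0,0,0,0],
    [0,0,0,0,0,0],
    [0,0,0,0,0,0],
    [0,0,0.02,0,0,0],
    [0,0,0.025,0,0,0],
    [0,0,0.015,0,0,0],
    [0,0,0,0,0,0],
    [0,0,0,0,0,0]
  ],
  "hand": 0
}}

```text
t: 13.9
tcp_pos: [0.5039, 0.1502, 0.3498]
tcp_rot: [3.142, 0.0, -3.141]
force: [-0.1, -0.6, -0.0]
grip_width: 0.004
grip_force: 0.0
```

```bash
cat > f.py <<'E'
from h import *
F=[];Z=[]
for i in range(6):
    d=vision.grab_frame('top');s=readout.read_state();F.append(s['force']);Z.append(s['tcp_pos'])
print(s['t'],np.mean(F,0).round(2),np.mean(Z,0).round(5),s['grip_width'])
E
python3 f.py
```

```text
14.2 [-0.25  0.25  0.24] [0.50405 0.15    0.34995] 0.0019102302897981756
```

Contact is expected near a TCP height of 0.3385.

Request:
{"fn": "send_rows", "kwargs": {
  "deltas": [
    [0,0,0.003,0,0,0],
    [0,0,0.003,0,0,0],
    [0,0,0.003,0,0,0],
    [0,0,0.002,0,0,0],
    [0,0,0.0012,0,0,0],
    [0,0,0,0,0,0],
    [0,0,0,0,0,0],
    [0,0,0,0,0,0]
  ]
}}

```text
t: 15.0
tcp_pos: [0.5041, 0.1499, 0.3397]
tcp_rot: [-3.142, 0.0, -3.142]
force: [-0.5, -0.1, 0.2]
grip_width: -0.003
grip_force: 0.0
```

Request:
{"fn": "send_rows", "kwargs": {
  "deltas": [
    [0,0,0.0006,0,0,0],
    [0,0,0.0006,0,0,0],
    [0,0,0,0,0,0],
    [0,0,0,0,0,0],
    [0,0,0,0,0,0]
  ]
}}

```text
t: 15.5
tcp_pos: [0.5041, 0.1499, 0.3387]
tcp_rot: [3.142, 0.0, -3.142]
force: [-0.7, 0.3, 2.4]
grip_width: 0.003
grip_force: 1.4
```

Request:
{"fn": "send_rows", "kwargs": {
  "deltas": [
    [0,0,0.0006,0,0,0],
    [0,0,0,0,0,0],
    [0,0,0,0,0,0],
    [0,0,0,0,0,0]
  ]
}}

```text
t: 15.9
tcp_pos: [0.5041, 0.1499, 0.3382]
tcp_rot: [-3.142, 0.0, 3.142]
force: [0.3, 0.6, 4.4]
grip_width: -0.003
grip_force: 2.3
```

```bash
python3 f.py
```

```text
16.2 [ 0.61 -0.29  5.22] [0.50409 0.14986 0.33818] 0.001370355550327732
```

Request:
{"fn": "send_rows", "kwargs": {
  "deltas": [
    [0,0,0.0006,0,0,0],
    [0,0,0,0,0,0],
    [0,0,0,0,0,0],
    [0,0,0,0,0,0]
  ]
}}

```text
t: 16.6
tcp_pos: [0.5041, 0.1499, 0.3377]
tcp_rot: [-3.142, 0.0, 3.142]
force: [0.9, -0.1, 4.8]
grip_width: 0.001
grip_force: 2.6
```

```bash
python3 f.py; python3 -c "
from prof import *
prof(wrist('pics/w7.png'))"
```

```text
16.9 [ 1.03 -0.21  4.76] [0.50408 0.14985 0.33769] -0.0021886508153014608
16.9 [0.50408681 0.14984594 0.3376964 ] [-3.14153473e+00  1.10204871e-04  3.14157890e+00] [0.76918227 0.5316779  4.89683848]
-0.6 dark [33.] light []
-0.4 dark [14. 63.] light [ 9. 55.]
-0.2 dark [26.5 41.5 63.5] light [20.  33.5 58. ]
0 dark [46.5 58.5] light [38.  51.5 77.5]
0.2 dark [42.] light [21.5 81. ]
0.4 dark [13.5 50.5] light [ 7.5 39.5]
0.6 dark [10.  41.5] light [17.  76.5]
```

Request:
{"fn": "send_rows", "kwargs": {
  "deltas": [
    [0,0,0.0006,0,0,0],
    [0,0,0,0,0,0],
    [0,0,0,0,0,0],
    [0,0,0,0,0,0]
  ]
}}

```text
t: 17.35
tcp_pos: [0.5041, 0.1499, 0.3373]
tcp_rot: [-3.142, 0.0, -3.142]
force: [0.8, 0.8, 6.5]
grip_width: 0.003
grip_force: 3.3
```

```bash
python3 f.py
```

```text
17.65 [0.93 0.1  6.62] [0.5041  0.14986 0.33728] 0.0008250277835819326
```

The push held at 6.6 N. I'll retreat to the earlier viewpoint and measure again.

Request:
{"fn": "send_rows", "kwargs": {
  "deltas": [
    [0,0,-0.02,0,0,0],
    [0,0,-0.035,0,0,0],
    [0,0,-0.02,0,0,0],
    [0.03,0.03,0,0,0,0],
    [0.04,0.04,0,0,0,0],
    [0.04,0.04,0,0,0,0],
    [0.03,0.02,0,0,0,0],
    [0,0,0,0,0,0],
    [0,0,0,0,0,0],
    [0,0,0,0,0,0]
  ],
  "hand": 1
}}

```text
t: 18.65
tcp_pos: [0.3926, 0.2533, 0.397]
tcp_rot: [-3.141, -0.0, 3.141]
force: [0.6, -0.3, -0.3]
grip_width: 0.998
grip_force: 0.0
```

```bash
python3 -c "
from prof import *
prof(wrist('pics/w8.png'))"
```

```text
18.65 [0.39261671 0.25329453 0.39699276] [-3.14098244e+00 -1.56819679e-04  3.14054483e+00] [ 0.55389886 -0.27062185 -0.3169232 ]
-0.6 dark [16.5 30.  45.5 61.5] light [ 4.5 22.5 37.5 54.  69.5]
-0.4 dark [ 2. 29. 45. 61.] light [21.  37.  52.5 68. ]
-0.2 dark [14.5 28.5 44.5 60.5] light [21.  36.  52.  67.5]
0 dark [13. 28. 44. 60.] light [ 4.  20.5 35.5 51.5 67.5]
0.2 dark [ 6.  28.5 44.5 60. ] light [20.  36.  52.  67.5]
0.4 dark [10.  28.5 44.  59.5] light [ 4.5 20.  36.5 51.5 67.5]
0.6 dark [10.  28.5 44.5 60.5] light [ 5.  20.5 36.5 52.  68. ]
```

The rims are now evenly spaced, about 15.8 mm each, including the new one. The stack hasn't moved and the robot is clear of everything.

```bash
python3 -c "
from rig import sign_off
print(sign_off())"
```

```text
the job is handed in; nothing more can be done
None
```

The rinsed beaker is upside down on the stack, pressed on with about 6.6 N; its rim measured about 15.8 mm above the next, the same as the others, and the job was handed in at about 19 s with the arm clear.

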